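# Square up a cutting guide on the pastry board

## Task

Set up a square cutting line on the pastry board: lay the red dough scraper flat on the board, on the left of the black index line as seen from the robot, with its squared end flush against the raised back-stop, its straight blade edge on the line and its grip bar on the side away from the line. Then lay the blue metal rule flat on the board on the other side of the line, its long edge flush along the scraper's blade edge for most of that edge's length, with the scraper still flush to the back-stop and on the line. Let go of both, and do not knock or shift the jars, the proofing basket, the jar opener or the clear bin.

Things in the scene. Friction and masses are not known exactly. Their poses are not given: they have to be found in the camera images.
- board: Pale wooden pastry board, fixed, 250 (its x) x 300 (its y) mm, top face 20 mm above the cart. Along its whole far (+x) edge runs a raised darker back-stop rail, 20 mm thick, rising 22 mm above the top face; the rail's inner face is at x = +105 mm. Origin: centre of the underside; x points to the back-stop (away from the robot, give or take 15 degrees), y to the left, z up.
- mark: Black index line, flush (nothing to bump into), 5 mm wide, judged at its middle: runs 60 mm over the board's top from the back-stop towards the robot, then up the back-stop's inner face and over its top. Origin: on the line where the board's top meets the back-stop's inner face. Axes parallel to the board's. Its place along the back-stop varies: 0 to 55 mm to the right of the board's middle.
- scraper: Loose red plastic dough scraper, about 0.16 kg, always flat side down. Flat plate 130 (x) x 90 (y) x 6 (z) mm, with an upright grip bar on top, 110 mm long in x, 14 mm thick, centred at y = +36 mm, its top 28 mm above the underside. The straight blade edge is the long side at y = -45 mm; the squared end that goes against the back-stop is the short side at x = +65 mm. So when placed its axes are parallel to the board's. Origin: centre of the plate's underside, z up.
- scraper_toe (a point): Corner of the scraper, at its underside, where the blade edge meets the squared end (+65, -45, 0 mm in its frame); it belongs at the mark's origin.
- scraper_heel (a point): The other corner of the squared end, at the underside, on the grip-bar side (+65, +45, 0 mm).
- rule: Loose blue-painted metal straightedge (rule), about 0.18 kg, flat strip 190 (x) x 36 (y) x 6 (z) mm, with a black upright grip bar along the middle of its top, 120 mm long, 12 mm thick, its top 28 mm above the underside. Same either way round. Origin: centre of the underside, z up. On the board it pushes the loose scraper along if driven into it. Laid flush, its origin is 63 mm from the scraper's origin on the scraper's -y side.
- jar_low: Lower of two stacked capped glass jars, 84 mm across, 90 mm high, loose; stands beside the board near one far corner, the opener near the other. Origin: centre of the underside.
- jar_top: Upper amber jar, 84 mm across, 90 mm high, standing loose on the lower one; top at 180 mm. Origin: centre of the underside.
- opener: Jar opener, a rubber-edged steel disk 86 mm across and 16 mm high lying loose on the cart. Origin: centre of the underside.
- banneton: Round wooden proofing basket (banneton), 168 mm across the rim, 65 mm high, loose, standing at one outer side of the cart, the bin at the other. Origin: centre of the underside.
- bin: Clear acrylic bin with a white hinged lid, fixed, 170 (x) x 130 (y) mm, 105 mm high, with a small grey lid knob near the front rising about 45 mm more. Origin: centre of the underside.
Not all that is in view belongs to the job. What is meant by the rule is not brown or green, and is the larger of those in its own colour.

How it is judged:
On the way, in this order (a step that is already met when the one before it is completed fails the run):
1. the scraper lies flat on the board, flush to the back-stop with its blade edge on the line, let go (x of each of scraper_toe, scraper_heel in the frame of mark above -0.003 m and y of scraper_toe in the frame of mark between -0.006 and 0.006 m and y of scraper_heel in the frame of mark above 0.05 m and z of scraper in the frame of mark between -0.003 and 0.003 m and angle between scraper's own z axis and vertical below 0.05 rad and contact force between the fingers and scraper below 0.1 N), for 0.2 s.
2. the rule lies flat on the board, flush along the scraper's blade edge, let go (y of rule in the frame of scraper between -0.066 and -0.055 m and angle between the x axis of rule and the x axis of scraper, either way round below 0.03 rad and x of rule in the frame of scraper between -0.095 and 0.095 m and z of rule in the frame of mark between -0.003 and 0.003 m and angle between rule's own z axis and vertical below 0.05 rad and contact force between the fingers and rule below 0.1 N), for 0.2 s.
At the end, for the whole second after the job is handed in: Scraper flat on the board left of the line, end corners within 3 mm of the back-stop, blade edge within 6 mm of the line; rule flat on the board, gap under 3 mm and angle under 0.03 rad to the blade edge, alongside at least half of it; both released, at rest (all of step 1 and all of step 2 and linear speed of each of scraper, rule below 0.01 m/s); the robot touches nothing.
It fails at once if a jar, the basket or the opener is shifted by more than 20 mm (distance of any of jar_low, jar_top, banneton, opener from where it was at the start of the episode above 0.02 m).
It fails at once if the robot knocks the clear bin (over 5 N) (contact force between any of the arm, the fingers and bin above 5 N).
It also fails if it takes over 61 s, if anything falls off the work surface, if the arm or the gripper's body presses on something with over 40 N, if the wrist force passes 120 N, or if a joint passes its speed limit or range.

## Robot

A 7-joint arm with a two-finger parallel gripper is mounted at the origin on the work surface. World frame = base frame: x ahead of the robot, y to its left, z up, the work surface at z = 0. Lengths are in m, angles in rad, forces in N, time in s.
With the tool pointing down it reaches from about 0.425 to 0.825 m from the base axis. Payload 3.6 kg.
Tool frame: the origin (TCP) lies where the fingers leave the gripper's body, on its centre line; the fingertips stand 73 mm ahead of it and the grasp point (between the pads) lies 54 mm ahead of it; x points along the fingers, y is the direction in which the jaws open and shut, and the axes are right-handed (so a half turn about x gives the same grasp; the last joint's range is limited). The gripper opens to 85 mm and grips with 20 to 120 N. Pads are 22 mm wide; open, the fingers measure 114 mm over their backs; the gripper's body (76 mm by 85 mm) begins 54 mm behind the grasp point. The pads swing forward as they close: fully open they stand 13 mm farther back than shut.
Start: joints at [-0.026, 0.615, -0.013, 1.423, 0.008, 1.103, -0.04], TCP at [0.65, 0, 0.304] pointing down, gripper open.
Joint ranges: [-3.12, 3.12], [-0.3, 2.06], [-1.34, 1.32], [0.26, 2.42], [-1.36, 4.5], [0.01, 1.98], [-2.84, 2.84]. Speed limits (rad/s): [2.79, 2.79, 3.14, 3.14, 3.14, 3.14, 3.14].

## Interface

Orientations are given as a unit quaternion [x, y, z, w].
In Python, from station import arm, snapshot, camera_info, ticket gives the robot as it stands. Calls block until the motion is done:
- arm.movep(position, orientation): joint-space move of the TCP to a pose.
- arm.line_to(position, velocity=0.15, ori=None): straight line of the TCP; ori=None keeps the orientation; velocity is the mean speed in m/s.
- arm.move_j(angles): joint-space move.
- arm.move_gripper(opening, effort=None): opening from 0.0 (shut) to 1.0 (fully open); effort is the grip in N (None keeps the last); returns when the fingers have stopped.
- arm.pause(seconds).
- arm.ik(position, orientation): joint angles nearest the present ones, or None.
- snapshot(name): name is "scene" or "side" or "wrist"; returns the picture (480x640x3 uint8, blue, green, red); there is no depth.
- camera_info(name): a dict with "fx", "fy", "cx", "cy" (pixels), "R" (3x3) and "t" (3): a world point X has camera coordinates R X + t; the wrist camera has in their place "T_tool_cam" (4x4, takes a point from camera to tool coordinates, whose origin is the TCP and whose axes are the tool frame's). Camera axes: x right, y down, z forward; pixel columns grow to the right and rows downward; lengths in m; the calibration is good to about 2 mm. A picture is of the moment at which its call begins: read the wrist's pose just before it. camera_info takes no time and is no camera call.
A pose or a line that the arm cannot do raises arm.MotionError and nothing moves.
- ticket.finish_job(): hands the job in, once; it reports no verdict.
Readings, each from a call of its own:
- arm.read_time(): time.
- arm.read_joint_positions(): joint angles.
- arm.read_dq(): joint speeds.
- arm.read_effort(): joint torques, N m.
- arm.read_tool_pos(): TCP position.
- arm.read_eef_rot(): TCP orientation.
- arm.read_ft_force(): force on the tool from outside, world axes, zero at the start.
- arm.read_wrist_torque(): the same for the moment, N m.
- arm.read_opening(): opening from 0.0 (shut) to 1.0 (fully open).
Only numpy, scipy, OpenCV 4.12 (cv2) and the standard library are available. Lean on these libraries where they do the work, as an engineer would, in place of code of your own. Each camera call takes 0.05 s, during which the arm holds its last target.

## Working session

There is one attempt and no reset: what is moved stays moved. The work goes in short steps, each a Python script; the robot and the scene stay as the last script left them, time stands still between calls to the robot, and variables do not carry over. Pictures are saved under pics/ and viewed, and the job is handed in when it is done.

```bash
ls; mkdir -p pics
python3 - <<'E'
from station import arm,snapshot,camera_info
import cv2
for n in ["scene","side","wrist"]:
    c=camera_info(n); print(n,{k:(v if not hasattr(v,'tolist') else v.tolist()) for k,v in c.items()})
    if n!="wrist" : cv2.imwrite(f"pics/{n}0.png",snapshot(n))
print(arm.read_tool_pos(),arm.read_eef_rot())
cv2.imwrite("pics/wrist0.png",snapshot("wrist"));print(arm.read_time())
E
```

```text
pics
scene {'fx': 526.0619083975287, 'fy': 526.0619083975287, 'cx': 313.7336275438538, 'cy': 239.6055063611112, 'R': [[0.22805233289501753, 0.9736488129312879, -0.0003500551870596017], [0.529752516940737, -0.12438261704780847, -0.8389822616547339], [-0.8169176239108163, 0.1911464194114871, -0.544158655256051]], 't': [-0.10643348990113735, -0.21414889861277145, 2.147018265120462]}
side {'fx': 463.2676805196592, 'fy': 463.2676805196592, 'cx': 312.94550628564684, 'cy': 240.71965405061349, 'R': [[-0.9973394465860087, -0.07268651886509939, 0.005540600941031896], [-0.05572958116166161, 0.7112586052875094, -0.7007177821263084], [0.04699193619186149, -0.6991622604086553, -0.7134170530294324]], 't': [0.528111217387921, 0.09274810295630449, 1.2294838558644792]}
wrist {'fx': 362.5761934575455, 'fy': 362.5761934575455, 'cx': 320.79818091281874, 'cy': 239.0473125256365, 'T_tool_cam': [[-0.00017732461366036078, -0.2605725941999573, 0.9654542411258458, -0.06972649062322195], [0.9999999706216737, -0.00020576205628058914, 0.0001281351827857519, 0.0004909065681284464], [0.00016526533291209665, 0.9654542354839393, 0.2605726230314481, -0.06774901982097803], [0.0, 0.0, 0.0, 1.0]]}
[6.49469266e-01 1.68469469e-05 3.02829814e-01] [ 0.49938732  0.50060983 -0.50057223  0.49942922]
0.15
```

View pics/scene0.png

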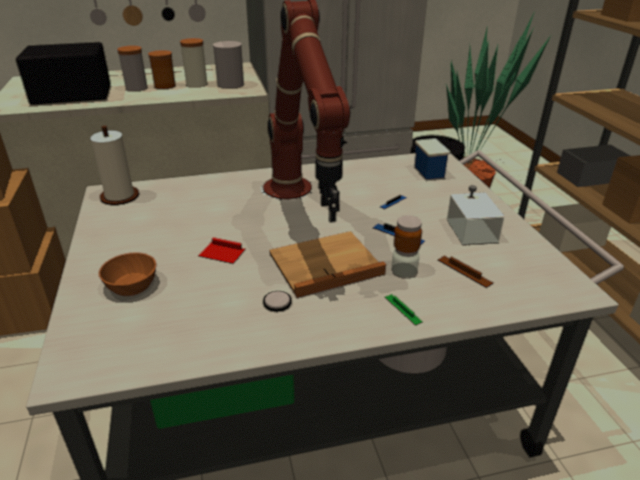

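View pics/side0.png

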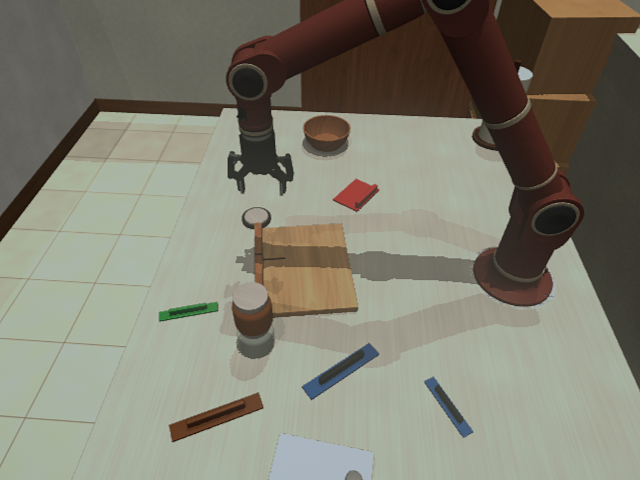

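View pics/wrist0.png

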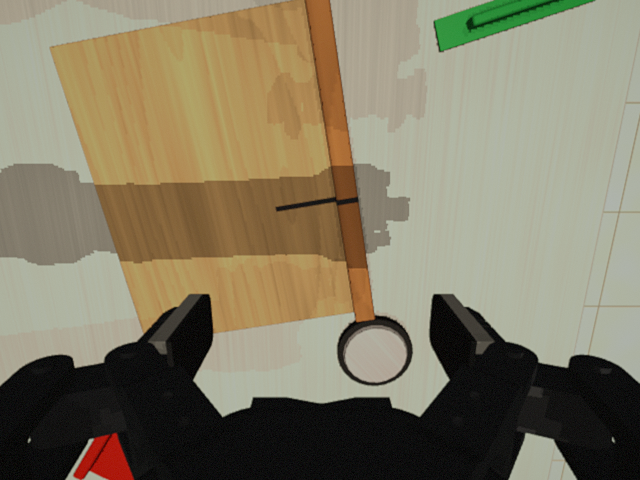

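```bash
cat > h.py <<'E'
from station import arm,snapshot,camera_info,ticket
import numpy as np, cv2
from scipy.spatial.transform import Rotation as Rot
def wristpose():
    return np.array(arm.read_tool_pos()),np.array(arm.read_eef_rot())
def rays(name,uv,wp=None):
    c=camera_info(name); uv=np.atleast_2d(np.asarray(uv,float))
    d=np.c_[(uv[:,0]-c["cx"])/c["fx"],(uv[:,1]-c["cy"])/c["fy"],np.ones(len(uv))]
    if name=="wrist":
        T=np.array(c["T_tool_cam"]); R=Rot.from_quat(wp[1]).as_matrix()
        return R@T[:3,3]+wp[0], d@(R@T[:3,:3]).T
    R=np.array(c["R"]); return -R.T@np.array(c["t"]), d@R
def onz(name,uv,z,wp=None):
    o,d=rays(name,uv,wp); return o+d*((z-o[2])/d[:,2])[:,None]
def blob(mask,n=0):
    cs,_=cv2.findContours(mask.astype(np.uint8),cv2.RETR_EXTERNAL,cv2.CHAIN_APPROX_NONE)
    return sorted(cs,key=cv2.contourArea,reverse=True)
def shot(name,f):
    wp=wristpose() if name=="wrist" else None
    im=snapshot(name); cv2.imwrite(f"pics/{f}.png",im); return im,wp
E
python3 - <<'E'
from h import *
im=cv2.imread("pics/wrist0.png")
wp=(np.array([6.49469266e-01,1.68469469e-05,3.02829814e-01]),np.array([0.49938732,0.50060983,-0.50057223,0.49942922]))
print(Rot.from_quat(wp[1]).as_matrix().round(2))
print("board top corners",onz("wrist",[(52,47),(306,0),(145,335)],.02,wp).round(4).tolist())
print("mark",onz("wrist",[(338,200),(277,209)],.02,wp).round(4).tolist())
print("railtop",onz("wrist",[(374,318),(357,320),(355,200),(337,204)],.042,wp).round(4).tolist())
print("opener",onz("wrist",[(375,350)],.016,wp).round(4).tolist())
s=cv2.imread("pics/side0.png"); hsv=cv2.cvtColor(s,cv2.COLOR_BGR2HSV)
blue=cv2.inRange(hsv,(95,90,40),(130,255,255)); red=cv2.inRange(hsv,(0,200,120),(6,255,255))|cv2.inRange(hsv,(174,200,120),(180,255,255))
for nm,m in (("blue",blue),("red",red)):
    for c in blob(m)[:3]:
        if cv2.contourArea(c)<100: continue
        print(nm,cv2.contourArea(c),cv2.boundingRect(c))
sc=cv2.resize(s[320:460,280:500],None,fx=3.5,fy=3.5,interpolation=cv2.INTER_CUBIC); cv2.imwrite("pics/crop_blue.png",sc)
sc=cv2.resize(s[165:225,320:395],None,fx=8,fy=8,interpolation=cv2.INTER_CUBIC); cv2.imwrite("pics/crop_red.png",sc)
E
```

```text
[[-0.  1.  0.]
 [-0.  0. -1.]
 [-1. -0.  0.]]
board top corners [[0.4121, 0.148, 0.02], [0.6367, 0.1843, 0.02], [0.4584, -0.1354, 0.02]]
mark [[0.6662, 0.0122, 0.02], [0.6062, 0.0033, 0.02]]
railtop [[0.7027, -0.1034, 0.042], [0.6858, -0.1057, 0.042], [0.6808, 0.0157, 0.042], [0.6643, 0.012, 0.042]]
opener [[0.7095, -0.156, 0.016]]
blue 615.5 (303, 344, 75, 55)
blue 315.5 (425, 377, 48, 60)
```

View pics/crop_blue.png

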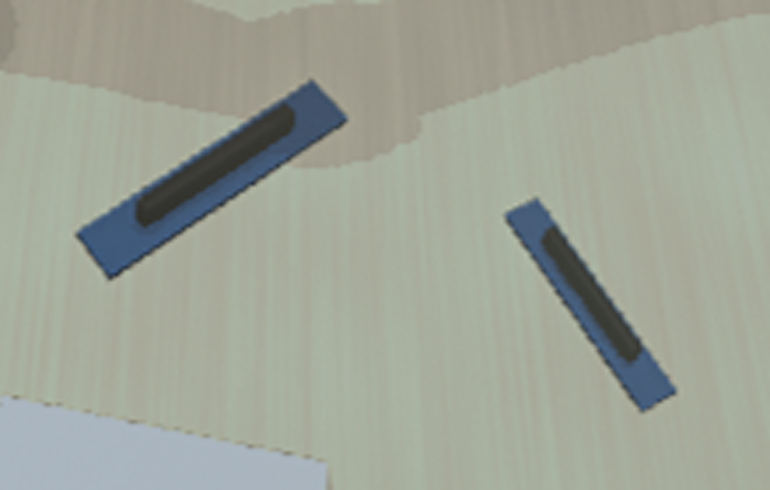

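View pics/crop_red.png

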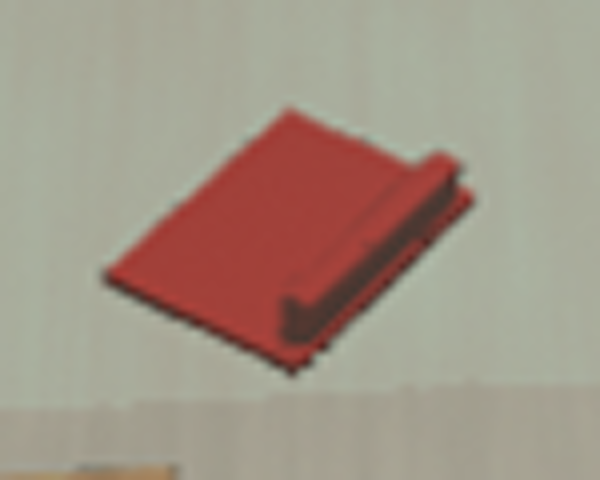

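The blue candidates in the side view are a large one at (341,371) and a small one at (448,406). The green (188,311) and brown (216,417) ones are excluded by colour. The crop confirms the one at (341,371) is the larger blue, so that is the rule. The scraper crop shows the grip bar on the side nearest the robot and camera.

Run:
```python
from h import *
def rep(nm,uv,z):
    P=onz("side",uv,z)[:,:2]; print(nm,P.round(4).tolist(),"c",P.mean(0).round(4)); 
    for i in range(len(P)):
        d=P[(i+1)%len(P)]-P[i]; print("  ",np.linalg.norm(d).round(4),np.degrees(np.arctan2(d[1],d[0])).round(1))
rep("rule",[(302.3,387.1),(311.4,399.5),(379.1,354),(369.4,342.9)],.006)
rep("small",[(424.5,381.5),(433.5,377),(473,432),(463.5,437)],.006)
rep("scr",[(356.2,178.5),(333.1,199),(356.6,211.2),(379,189.5)],.006)
rep("bar ru",[(319.5,381),(363,352)],.028)
rep("bar sc",[(356.5,203),(376.5,184.5)],.028)
rep("boardtop",[(343,224),(356.5,309)],.02)
for n,uv,z in [("jar",(250.5,296),.18),("opener",(257,215),.016),("ban",(326.5,131),.065)]: print(n,onz("side",[uv],z).round(3))
```

```text
rule [[0.5263, 0.3602], [0.5046, 0.3866], [0.359, 0.2666], [0.3807, 0.239]] c [0.4426 0.3131]
   0.0342 129.3
   0.1888 -140.5
   0.0351 -51.8
   0.1894 39.8
small [[0.2621, 0.3271], [0.2414, 0.3148], [0.1752, 0.4305], [0.1958, 0.4421]] c [0.2186 0.3786]
   0.0241 -149.4
   0.1333 119.8
   0.0236 29.2
   0.1327 -60.0
scr [[0.4158, -0.3767], [0.4865, -0.2681], [0.4134, -0.2172], [0.3433, -0.326]] c [ 0.4147 -0.297 ]
   0.1295 56.9
   0.089 145.1
   0.1294 -122.8
   0.0885 -34.9
bar ru [[0.4899, 0.3547], [0.3974, 0.2776]] c [0.4436 0.3161]
   0.1204 -140.2
   0.1204 39.8
bar sc [[0.4154, -0.2293], [0.3535, -0.3228]] c [ 0.3845 -0.2761]
   0.1122 -123.5
   0.1122 56.5
boardtop [[0.4531, -0.143], [0.4122, 0.155]] c [0.4326 0.006 ]
   0.3008 97.8
   0.3008 -82.2
jar [[0.64  0.257 0.18 ]]
opener [[ 0.707 -0.166  0.016]]
ban [[ 0.524 -0.557  0.065]]
```

Run:
```python
from h import *
im=cv2.imread("pics/wrist0.png"); hsv=cv2.cvtColor(im,cv2.COLOR_BGR2HSV)
for p in [(200,100),(200,220),(330,100),(342,150),(350,230),(327,100),(500,200),(330,215)]: print(p,hsv[p[1],p[0]],im[p[1],p[0]])
wp=(np.array([6.49469266e-01,1.68469469e-05,3.02829814e-01]),np.array([0.49938732,0.50060983,-0.50057223,0.49942922]))
gray=im.astype(int)
def fit(rows,f,z,nm):
    uv=[]
    for r in rows:
        x=f(r)
        if x is not None: uv.append((x,r))
    uv=np.array(uv,np.float32)
    vx,vy,x0,y0=cv2.fitLine(uv,cv2.DIST_HUBER,0,.01,.01).ravel()
    res=np.abs((uv[:,0]-x0)*vy-(uv[:,1]-y0)*vx)
    P=onz("wrist",[(x0-vx/vy*(y0-rows[0]),rows[0]),(x0+vx/vy*(rows[-1]-y0),rows[-1])],z,wp)
    d=P[1]-P[0]; print(nm,len(uv),"res",np.median(res).round(2),P.round(4).tolist(),"yaw",(np.degrees(np.arctan2(d[1],d[0]))+90).round(2)); return P
S=hsv[:,:,1]; H=hsv[:,:,0]
wood=((S>90)&(H>8)&(H<25))
railm=wood&(H<14)
fit(list(range(60,290)),lambda r: (np.flatnonzero(wood[r,:300])[0]) if wood[r,:300].any() else None,.02,"front")
def rout(r):
    i=np.flatnonzero(wood[r,280:420]); return 280+i[-1]+1 if len(i) else None
fit(list(range(5,195))+list(range(212,300)),rout,.042,"rail outer top")
g=cv2.cvtColor(im,cv2.COLOR_BGR2GRAY)
cv2.imwrite("pics/crop_mark.png",cv2.resize(im[150:270,260:390],None,fx=5,fy=5,interpolation=cv2.INTER_NEAREST))
```

```text
(200, 100) [ 23 109 177] [101 159 177]
(200, 220) [ 17 143 123] [ 54  92 123]
(330, 100) [ 14 176 149] [ 46  93 149]
(342, 150) [ 14 173 172] [ 55 110 172]
(350, 230) [ 13 184 119] [ 33  70 119]
(327, 100) [ 14 178 152] [ 46  95 152]
(500, 200) [ 37  26 180] [162 180 176]
(330, 215) [ 17 141 128] [ 57  97 128]
front 230 res 0.24 [[0.4117, 0.1375, 0.02], [0.4486, -0.0817, 0.02]] yaw 9.55
rail outer top 278 res 0.25 [[0.6573, 0.1735, 0.042], [0.7004, -0.0828, 0.042]] yaw 9.55
```

View pics/crop_mark.png

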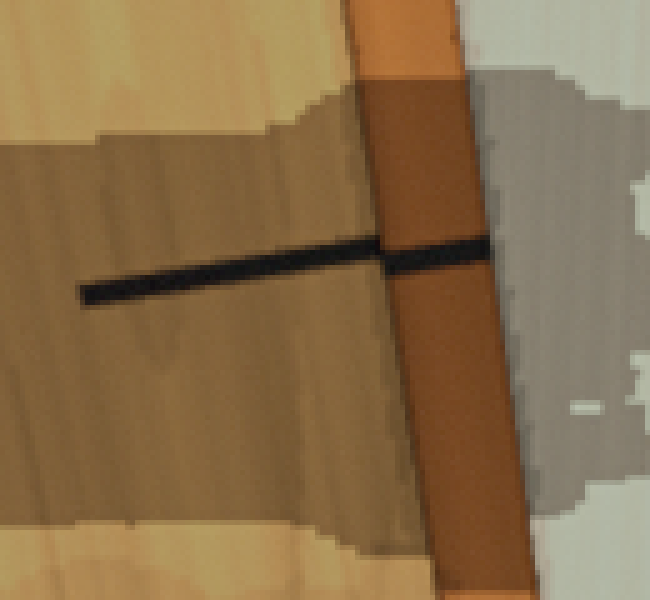

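```bash
cat >> h.py <<'E'
R0=Rot.from_matrix([[0,1,0],[0,0,-1],[-1,0,0]])
def q(th): return (Rot.from_euler('z',th,degrees=True)*R0).as_quat()
E
python3 - <<'E'
from h import *
n=np.array([.9861,.1659]);t=np.array([-.1659,.9861])
for nm,p,a in [("pick",(.3845,-.277),-33),("place",n*.5926+t*-.0162,-80.45),("rpick",(.443,.3135),-50.2),("rplace",n*.5576+t*-.1162,-80.45)]:
    for aa in (a,a+180):
        for z in (.082,.2):
            print(nm,aa,z,np.round(p,3),None if (j:=arm.ik([*p,z],q(aa))) is None else np.round(j,2))
arm.move_gripper(0.6)
arm.movep([.3845,-.277,.20],q(-33))
im,wp=shot("wrist","w1"); print(wp,arm.read_time(),arm.read_opening())
E
```

```text
pick -33 0.082 [ 0.384 -0.277] [ 0.54  0.72  0.06  2.12 -0.12  0.31  0.12]
pick -33 0.2 [ 0.384 -0.277] [ 0.49  0.5   0.13  2.04 -0.11  0.61  0.11]
pick 147 0.082 [ 0.384 -0.277] [ 0.89  0.76 -0.48  2.11  0.81  0.45  2.35]
pick 147 0.2 [ 0.384 -0.277] [ 1.02  0.57 -0.65  2.03  0.53  0.71  2.6 ]
place -80.45 0.082 [0.587 0.082] [-0.33  0.83  0.26  1.79 -0.35  0.57 -1.26]
place -80.45 0.2 [0.587 0.082] [-0.38  0.66  0.33  1.72 -0.28  0.8  -1.33]
place 99.55 0.082 [0.587 0.082] [ 0.04  0.84 -0.35  1.78  0.47  0.61  1.14]
place 99.55 0.2 [0.587 0.082] [ 0.09  0.68 -0.44  1.71  0.37  0.84  1.23]
rpick -50.2 0.082 [0.443 0.314] [-0.75  0.77  0.14  1.93 -0.23  0.45 -1.32]
rpick -50.2 0.2 [0.443 0.314] [-0.77  0.58  0.18  1.86 -0.15  0.71 -1.39]
rpick 129.8 0.082 [0.443 0.314] [-0.39  0.81 -0.42  1.92  0.6   0.54  1.04]
rpick 129.8 0.2 [0.443 0.314] [-0.3   0.64 -0.56  1.85  0.46  0.79  1.16]
rplace -80.45 0.082 [ 0.569 -0.022] [-0.15  0.81  0.24  1.86 -0.35  0.52 -1.08]
rplace -80.45 0.2 [ 0.569 -0.022] [-0.2   0.63  0.32  1.79 -0.27  0.77 -1.15]
rplace 99.55 0.082 [ 0.569 -0.022] [ 0.21  0.82 -0.34  1.85  0.48  0.56  1.3 ]
rplace 99.55 0.2 [ 0.569 -0.022] [ 0.28  0.65 -0.44  1.77  0.37  0.8   1.4 ]
(array([ 0.38616809, -0.27642862,  0.20030815]), array([ 0.6215471 ,  0.3378236 , -0.62038115,  0.3386468 ])) 2.1083 0.5989098629011115
```

View pics/w1.png

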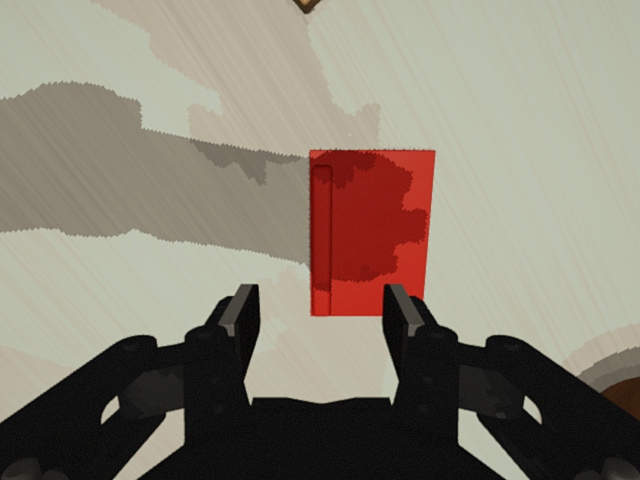

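The scraper is fully in view. Its plate corners are near (311,150), (435,150), (424,316) and (312,316), with the bar along columns 313-331, so it is aligned with the jaws.

Run:
```python
from h import *
im=cv2.imread("pics/w1.png");wp=(np.array([ 0.38616809, -0.27642862,  0.20030815]), np.array([ 0.6215471 ,  0.3378236 , -0.62038115,  0.3386468 ]))
P=onz("wrist",[(310.5,150),(435.5,150),(424.5,316)],.006,wp)[:,:2]
print(P.round(4).tolist(),[np.linalg.norm(P[1]-P[0]),np.linalg.norm(P[2]-P[1])])
d=P[1]-P[2];yaw=np.arctan2(d[1],d[0]);c=(P[0]+P[2])/2
u=np.array([np.cos(yaw),np.sin(yaw)]);v=np.array([-u[1],u[0]])
print("yaw",np.degrees(yaw),"c",c.round(4),"bar c",(c+.036*v).round(4))
B=onz("wrist",[(313,166),(331,166)],.028,wp)[:,:2]; print("bar top",B.round(4).tolist(), np.linalg.norm(B[1]-B[0]), ((B-c)@np.c_[u,v]).round(4).tolist())
```

```text
[[0.4134, -0.2204], [0.4877, -0.2684], [0.4192, -0.3778]] [np.float64(0.0884895131005977), np.float64(0.12907077604334002)]
yaw 57.941725784907675 c [ 0.4163 -0.2991] bar c [ 0.3858 -0.2799]
bar top [[0.4099, -0.2297], [0.4198, -0.2361]] 0.011806083394202794 [[0.0554, 0.0422], [0.0552, 0.0304]]
```

Run:
```python
from h import *
th=-32.2
arm.line_to([.3858,-.280,.12],.12,ori=q(th)); print(arm.read_tool_pos())
arm.line_to([.3858,-.280,.083],.08); print(arm.read_tool_pos(),arm.read_ft_force())
arm.move_gripper(0.0,50); print(arm.read_opening(),arm.read_tool_pos(),arm.read_ft_force(),arm.read_time())
arm.line_to([.3858,-.280,.18],.12); arm.pause(.2)
im,wp=shot("wrist","w2"); print(wp,arm.read_ft_force(),arm.read_opening(),arm.read_time())
shot("side","s2")
```

```text
[ 0.38622065 -0.28012564  0.12035466]
[ 0.38587644 -0.28009357  0.08312955] [-0.45280049  0.21090391 -0.53995154]
0.147806159842048 [ 0.38597307 -0.28016409  0.08359991] [-1.19311476 -0.05492715  5.72690397] 3.9583
(array([ 0.38547935, -0.27981481,  0.17928042]), array([-0.61875735, -0.34224927,  0.61934734, -0.34119444])) [ 0.17032508 -0.05102469 -1.52113298] 0.15108978451273244 5.1667
```

View pics/w2.png

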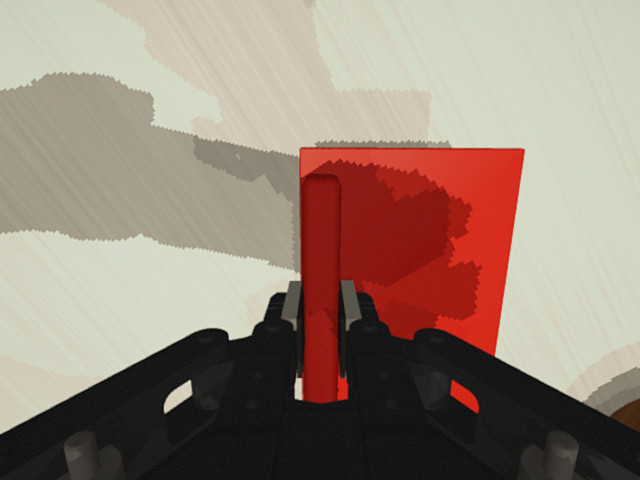

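View pics/s2.png

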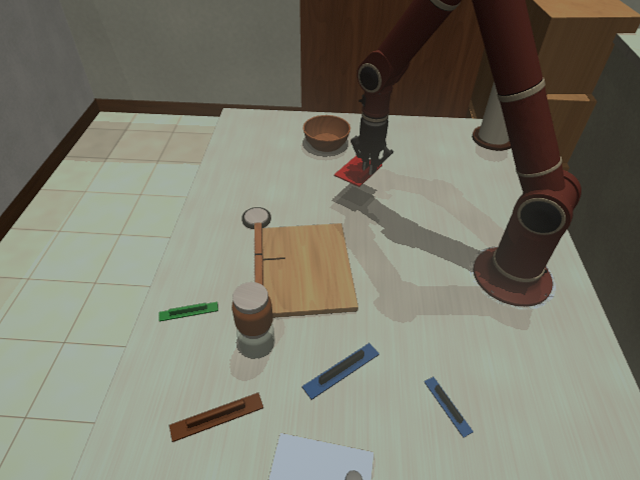

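```bash
cat >> h.py <<'E'
n=np.array([.9861,.1659]);t=np.array([-.1659,.9861]);S_RAIL=.6576;T_MARK=-.0972;YAW=9.55
def st(p): return np.array([np.dot(p[:2],n),np.dot(p[:2],t)])
def xy(s,tt): return n*s+t*tt
E
python3 - <<'E'
from h import *
wp=(np.array([ 0.38547935, -0.27981481,  0.17928042]), np.array([-0.61875735, -0.34224927,  0.61934734, -0.34119444]))
P=onz("wrist",[(300,148.5),(524.5,149),(496,350)],wp[0][2]-.0775,wp)-wp[0]
R=Rot.from_quat(wp[1]).as_matrix(); print((P@R).round(4).tolist())
arm.movep([*xy(S_RAIL-.065-.015,T_MARK+.081),.17],q(YAW-90)); arm.pause(.1)
im,w=shot("wrist","w3"); print(w,st(w[0]),arm.read_ft_force(),arm.read_time())
shot("side","s3")
E
```

```text
[[0.0775, -0.0088, -0.0649], [0.0774, 0.0796, -0.0647], [0.0774, 0.0796, 0.0246]]
(array([0.5722547 , 0.07757854, 0.17024217]), array([ 0.70479142,  0.05731463, -0.70470779,  0.05806043])) [ 0.57717064 -0.01843686] [-0.00485879 -0.19221584 -0.90162044] 6.8667
```

View pics/w3.png

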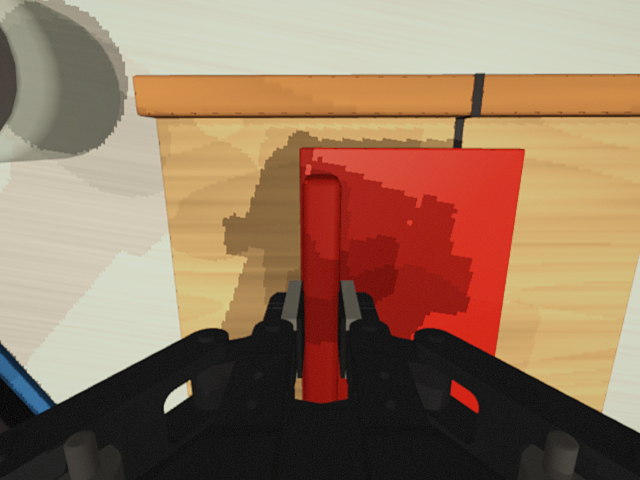

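View pics/s3.png

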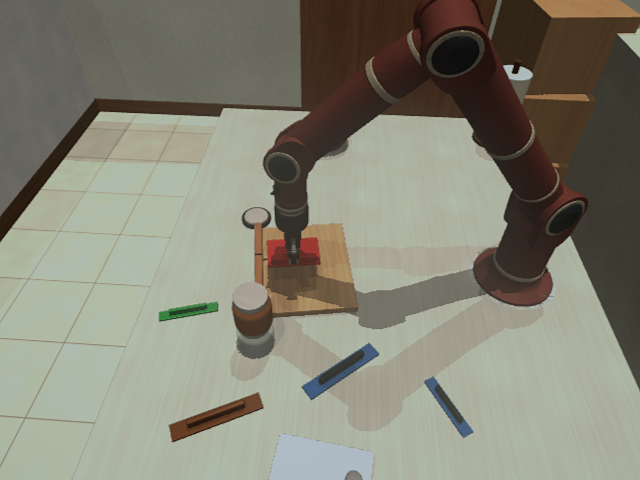

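The scraper is held square to the rail. Its end is at row 149 and parallel to the rail's inner top edge at row 116. The mark shows at about (460,118)-(457,148) on the board and (479,75)-(476,116) on the rail top.

Run:
```python
from h import *
im=cv2.imread("pics/w3.png")
wp=(np.array([0.5722547 , 0.07757854, 0.17024217]), np.array([ 0.70479142,  0.05731463, -0.70470779,  0.05806043]))
g=im.max(axis=2)
for r in (80,90,100,110): 
    i=450+np.flatnonzero(g[r,450:500]<70); print(r,i.mean(),len(i),[st(p).round(4) for p in onz("wrist",[(i.mean()+.0,r)],.042,wp)])
for r in (124,132,140):
    i=440+np.flatnonzero(g[r,440:480]<70); print(r,i.mean(),len(i),[st(p).round(4) for p in onz("wrist",[(i.mean(),r)],.02,wp)])
for c in (180,250,400,550,620):
    col=cv2.cvtColor(im,cv2.COLOR_BGR2HSV)[100:130,c]; print(c,[int(x) for x in im[108:124,c,1]])
P=onz("wrist",[(180,116.5),(620,115.5)],.042,wp);print([st(p).round(4) for p in P])
```

```text
80 479.0 9 [array([ 0.6734, -0.0971])]
90 478.0 9 [array([ 0.6687, -0.0971])]
100 476.5 8 [array([ 0.6639, -0.0969])]
110 475.5 8 [array([ 0.6591, -0.0969])]
124 459.0 7 [array([ 0.6532, -0.0971])]
132 458.0 7 [array([ 0.6487, -0.0969])]
140 457.5 8 [array([ 0.6442, -0.097 ])]
180 [134, 134, 133, 134, 129, 119, 111, 84, 48, 50, 125, 164, 160, 157, 158, 162]
250 [133, 131, 129, 130, 126, 115, 102, 77, 43, 49, 128, 166, 164, 165, 165, 173]
400 [136, 135, 134, 131, 107, 93, 95, 53, 38, 93, 152, 175, 174, 174, 175, 178]
550 [131, 131, 132, 126, 120, 109, 84, 39, 48, 136, 173, 169, 168, 168, 166, 168]
620 [135, 133, 132, 124, 114, 100, 70, 38, 50, 129, 167, 163, 161, 160, 159, 169]
[array([0.6564, 0.0559]), array([ 0.6561, -0.1721])]
```

Run:
```python
from h import *
tt=-.0971+.0805
arm.line_to([*xy(.6565-.065-.008,tt),.112],.08); arm.pause(.1)
p=np.array(arm.read_tool_pos());print(st(p).round(4),p[2].round(4),arm.read_ft_force().round(2))
e=xy(.6565-.073,tt)-p[:2]; ez=.112-p[2]
tgt=xy(.6565-.073,tt)+e
arm.line_to([*tgt,.112+ez],.05); f0=np.array(arm.read_ft_force())
for z in (.108,.106,.105,.104,.1035,.103,.1025):
    arm.line_to([*tgt,z+ez],.03); f=np.array(arm.read_ft_force()); p=np.array(arm.read_tool_pos()); print(z,p[2].round(4),st(p).round(4),(f-f0).round(2))
    if (f-f0)[2]>3: break
print(arm.read_time())
```

```text
[ 0.5838 -0.0167] 0.1126 [-0.49  0.24 -0.95]
0.108 0.107 [ 0.5829 -0.0164] [1.   0.4  0.09]
0.106 0.1052 [ 0.583  -0.0165] [ 1.04 -0.35  0.32]
0.105 0.1043 [ 0.583  -0.0165] [ 1.21 -0.23 -0.97]
0.104 0.1037 [ 0.5833 -0.0165] [0.76 0.3  3.12]
9.175
```

Run:
```python
from h import *
p=np.array(arm.read_tool_pos()); tt=-.0166; f0=np.array(arm.read_ft_force())
s0=.5833
for k in range(1,15):
    s=s0+.001*k+ (.003 if k>2 else 0)
    arm.line_to([*xy(s,tt),.1037],.03); f=np.array(arm.read_ft_force()); q_=st(arm.read_tool_pos())
    print(s.__round__(4),q_.round(4),(f-f0).round(2)); 
    if (f-f0)[:2]@n<-6: break
im,w=shot("wrist","w4");print(w,arm.read_time())
```

```text
0.5843 [ 0.5845 -0.0166] [ 0.89 -0.51 -2.21]
0.5853 [ 0.5849 -0.0167] [-1.58 -0.85 -0.45]
0.5893 [ 0.5903 -0.0166] [ 0.39 -0.62 -2.17]
0.5903 [ 0.5903 -0.0166] [-0.63 -0.53 -2.55]
0.5913 [ 0.5912 -0.0166] [-0.77 -1.99 -2.1 ]
0.5923 [ 0.5924 -0.0166] [-0.99 -0.46 -0.67]
0.5933 [ 0.5926 -0.0166] [-3.91 -1.25  1.55]
0.5943 [ 0.5927 -0.0167] [-6.51 -1.25  2.05]
(array([0.5873217 , 0.08191667, 0.10366809]), array([-0.70332482, -0.05890664,  0.70599115, -0.05865751])) 11.2583
```

View pics/w4.png

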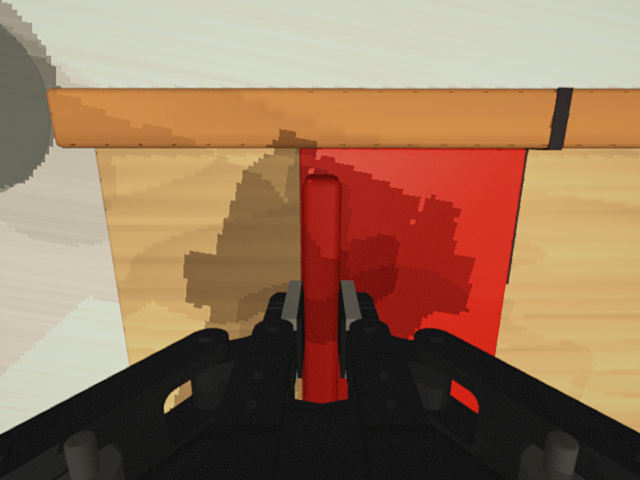

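The scraper's end lies flush along the rail, at row 149 from columns 300 to 527. About half of the black line shows just right of the blade edge at columns 508-525. I'll release it now.

Run:
```python
from h import *
arm.line_to([*xy(.5930,-.0166),.1037],.03)
arm.move_gripper(0.55); arm.pause(.1); print(arm.read_opening(),arm.read_tool_pos(),arm.read_ft_force())
arm.line_to([*xy(.5925,-.0166),.21],.15); arm.pause(.25)
im,w=shot("wrist","w5");print(w,arm.read_time()); shot("side","s5")
```

```text
0.5504297778066932 [0.58776767 0.08205314 0.10370643] [-0.53693188  0.58306316  0.20278797]
(array([0.58664434, 0.08185655, 0.20905825]), array([-0.7040137 , -0.05870057,  0.70530102, -0.05890184])) 13.1917
```

View pics/w5.png

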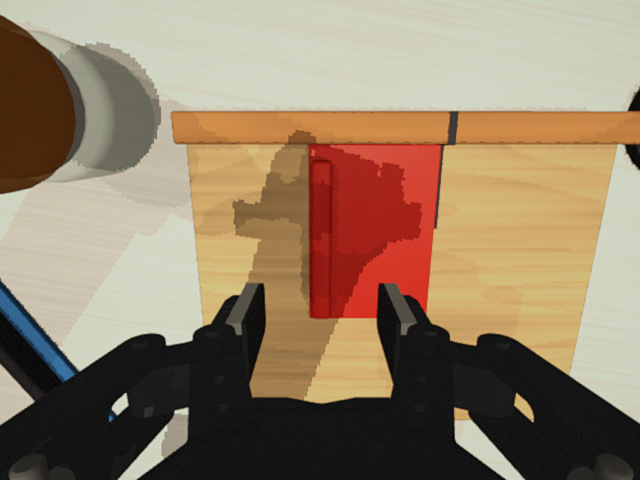

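Run:
```python
from h import *
wp=(np.array([0.58664434, 0.08185655, 0.20905825]), np.array([-0.7040137 , -0.05870057,  0.70530102, -0.05890184]))
P=onz("wrist",[(440.5,150),(428.2,316),(309,317.8),(428.2,317.8)],.026,wp); print([st(p).round(4).tolist() for p in P])
M=onz("wrist",[(453,128)],.042,wp); print("mark",st(M[0]))
arm.line_to([.48,.17,.21],.25,ori=q(-65))
arm.movep([.443,.3135,.21],q(-50.2)); arm.pause(.15)
im,w=shot("wrist","w6");print(w,arm.read_time(),arm.read_opening())
```

```text
[[0.6526, -0.0959], [0.529, -0.0971], [0.5276, -0.0057], [0.5275, -0.0972]]
mark [ 0.66635507 -0.09738657]
(array([0.44451082, 0.31122779, 0.21009562]), array([ 0.6656328 ,  0.23856908, -0.66525282,  0.23970076])) 14.7917 0.5471262728568299
```

View pics/w6.png

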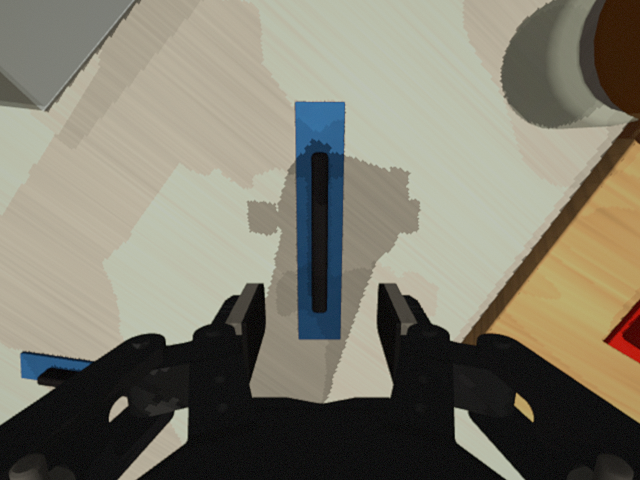

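The rule lies between the jaws, with corners near (295,101), (345,101), (341,339) and (299,339). The smaller blue piece is at the lower left.

```bash
cat > m.py <<'E'
from h import *
wp=(np.array([0.44451082, 0.31122779, 0.21009562]), np.array([ 0.6656328 ,  0.23856908, -0.66525282,  0.23970076]))
P=onz("wrist",[(295.2,101.5),(345,101.5),(340.7,339),(298.7,339)],.006,wp)[:,:2]
c=P.mean(0);d=(P[0]+P[1]-P[2]-P[3])/2
yaw=np.degrees(np.arctan2(d[1],d[0]))
if __name__=="__main__":
    print(np.linalg.norm(P[0]-P[1]),np.linalg.norm(P[2]-P[3]),np.linalg.norm(d),c,yaw)
    B=onz("wrist",[(311.5,156),(327.5,156)],.028,wp)[:,:2]; print(B.mean(0),np.linalg.norm(B[0]-B[1]), (B.mean(0)-c)@np.array([-np.sin(np.radians(yaw)),np.cos(np.radians(yaw))]))
E
python3 m.py
```

```text
0.035336920740614744 0.035491721732423556 0.18857442718331308 [0.44382575 0.31262696] 39.392119011358915
[0.48797435 0.34932244] 0.010839743050082904 0.0003412615764440964
```

Run:
```python
from h import *
from m import c,yaw
arm.line_to([*c,.12],.15,ori=q(yaw-90)); p=np.array(arm.read_tool_pos()); e=np.r_[c,.12]-p; print(e)
arm.line_to([*(c+e[:2]),.083],.08); print(arm.read_tool_pos()-np.r_[c,.083],arm.read_ft_force())
arm.move_gripper(0.0,60); print(arm.read_opening(),arm.read_tool_pos(),arm.read_ft_force(),arm.read_time())
arm.line_to([*c,.20],.15); arm.pause(.15)
im,wp=shot("wrist","w7"); print(wp,arm.read_ft_force(),arm.read_opening(),arm.read_time())
```

```text
[-6.21390891e-04  1.12845570e-05 -5.44605732e-04]
[-4.68219598e-04 -1.33327773e-06 -5.19058145e-06] [-0.10259482 -0.17177613  0.12609357]
0.12363145133434404 [0.44356267 0.31274051 0.08369885] [-0.49838862 -0.39743555  4.63921027] 16.5667
(array([0.44328346, 0.31232664, 0.19886846]), array([-0.66490258, -0.23804409,  0.66657712, -0.23856764])) [ 0.49176289 -1.10354225 -2.11814003] 0.123792616602889 17.7
```

View pics/w7.png

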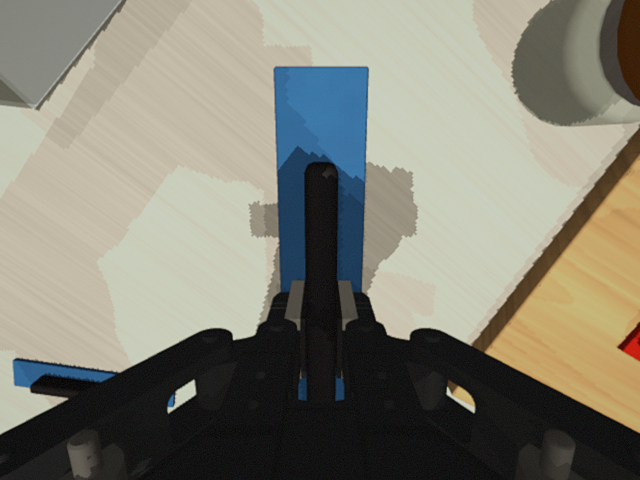

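Run:
```python
from h import *
wp=(np.array([0.44328346, 0.31232664, 0.19886846]), np.array([-0.66490258, -0.23804409,  0.66657712, -0.23856764]))
P=onz("wrist",[(274.3,67),(368.7,67)],wp[0][2]-.0775,wp)-wp[0]
R=Rot.from_quat(wp[1]).as_matrix(); print((P@R).round(4).tolist())
p=arm.read_tool_pos()
arm.line_to([p[0],p[1],.285],.2)
arm.line_to([*xy(.5555,-.1231),.285],.22,ori=q(YAW-90))
arm.line_to([*xy(.5555,-.1231),.17],.2); arm.pause(.15)
im,w=shot("wrist","w8"); print(w,st(w[0]),arm.read_ft_force(),arm.read_opening(),arm.read_time())
```

```text
[[0.0773, -0.0185, -0.0941], [0.0773, 0.0167, -0.0941]]
(array([ 0.56918647, -0.02940701,  0.17164759]), array([ 0.70588293,  0.05872201, -0.70341448,  0.05906853])) [ 0.55639616 -0.12342629] [-0.38789644 -0.398659   -2.16668848] 0.12061468975329911 21.0
```

View pics/w8.png

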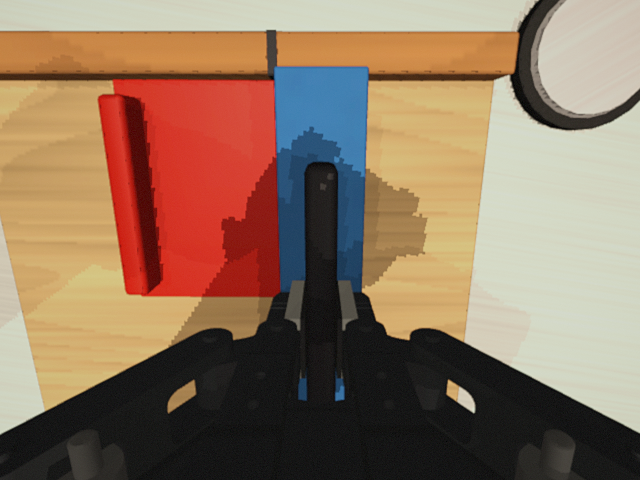

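Run:
```python
from h import *
T=xy(.5555,-.1231)
arm.line_to([*T,.112],.1); arm.pause(.1)
p=np.array(arm.read_tool_pos()); e=np.r_[T,.112]-p; print(e.round(4)); tgt=T+e[:2]; f0=np.array(arm.read_ft_force())
for z in (.108,.106,.105,.1045,.104,.1035,.103):
    arm.line_to([*tgt,z+e[2]],.03); f=np.array(arm.read_ft_force()); p=np.array(arm.read_tool_pos()); print(z,p[2].round(4),st(p).round(4),(f-f0).round(2))
    if (f-f0)[2]>2.5: break
im,w=shot("wrist","w9"); print(w,arm.read_time())
```

```text
[-0.0006  0.0002 -0.0008]
0.108 0.1072 [ 0.5548 -0.1227] [ 0.3  -0.27  2.13]
0.106 0.1051 [ 0.5549 -0.1228] [-0.19 -0.45  2.05]
0.105 0.1042 [ 0.5549 -0.1228] [-0.28 -0.54  1.32]
0.1045 0.1038 [ 0.555  -0.1228] [-0.34  0.72  1.47]
0.104 0.1037 [ 0.555  -0.1229] [-2.06 -0.11  6.15]
(array([ 0.56770036, -0.0291029 ,  0.10370559]), array([ 0.70479816,  0.05888204, -0.70451213,  0.05878025])) 23.1917
```

View pics/w9.png

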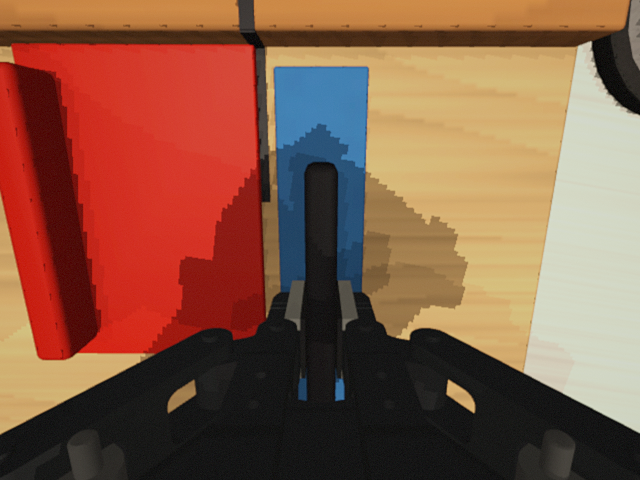

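The rule is down on the board beside the scraper, with a small gap: the blade edge is at columns 258-266 and the rule's left edge at 274-281. I'll measure that gap at two rows next.

Run:
```python
from h import *
im=cv2.imread("pics/w9.png").astype(int)
wp=(np.array([ 0.56770036, -0.0291029 ,  0.10370559]), np.array([ 0.70479816,  0.05888204, -0.70451213,  0.05878025]))
uvS=[];uvR=[]
for r in range(75,280,8):
    row=im[r]; red=(row[:,2]>2.5*row[:,1])&(row[:,2]>90); blue=(row[:,0]>1.4*row[:,2])&(row[:,0]>60)
    a=np.flatnonzero(red[:300]);b=np.flatnonzero(blue[250:340])+250
    if len(a): uvS.append((a[-1]+1,r))
    if len(b): uvR.append((b[0],r))
for nm,uv in (("S",uvS),("R",uvR)):
    P=np.array([st(p) for p in onz("wrist",uv,.026,wp)]); k=np.polyfit(P[:,0],P[:,1],1); print(nm,len(P),k,"t at .55,.65",np.polyval(k,[.55,.6,.65]).round(4),"res",np.std(P[:,1]-np.polyval(k,P[:,0])).round(5))
```

```text
S 26 [-0.00846477 -0.09128275] t at .55,.65 [-0.0959 -0.0964 -0.0968] res 0.00014
R 26 [ 0.0007919  -0.10412171] t at .55,.65 [-0.1037 -0.1036 -0.1036] res 0.00012
```

```bash
cat > gap.py <<'E'
from h import *
def gap(im,wp):
    im=im.astype(int);uvS=[];uvR=[]
    for r in range(75,280,8):
        row=im[r]; red=(row[:,2]>2.5*row[:,1])&(row[:,2]>90); blue=(row[:,0]>1.4*row[:,2])&(row[:,0]>60)
        a=np.flatnonzero(red[:340]);b=np.flatnonzero(blue[230:360])+230
        if len(a): uvS.append((a[-1]+1,r))
        if len(b): uvR.append((b[0],r))
    for nm,uv in (("S",uvS),("R",uvR)):
        P=np.array([st(p) for p in onz("wrist",uv,.026,wp)]); k=np.polyfit(P[:,0],P[:,1],1); print(nm,len(P),"slope",k[0].round(4),"t at .55,.6,.65",np.polyval(k,[.55,.6,.65]).round(4))
E
python3 - <<'E'
from gap import *
f0=np.array(arm.read_ft_force()); t0=-.1229
arm.line_to([*xy(.555,t0+.003),.1040],.03);print(st(arm.read_tool_pos()).round(4),np.round(arm.read_ft_force()-f0,2))
arm.line_to([*xy(.555,t0+.0064),.1040],.02);arm.pause(.1);print(st(arm.read_tool_pos()).round(4),np.round(arm.read_ft_force()-f0,2))
im,w=shot("wrist","w10"); gap(im,w); print(w[0][2],arm.read_time())
E
```

```text
[ 0.555  -0.1191] [ 0.44  0.9  -5.54]
[ 0.5549 -0.1164] [ 0.32 -0.64 -6.87]
S 26 slope -0.0074 t at .55,.6,.65 [-0.096  -0.0963 -0.0967]
R 26 slope 0.005 t at .55,.6,.65 [-0.0973 -0.0971 -0.0968]
0.10383618005873013 23.9083
```

View pics/w10.png

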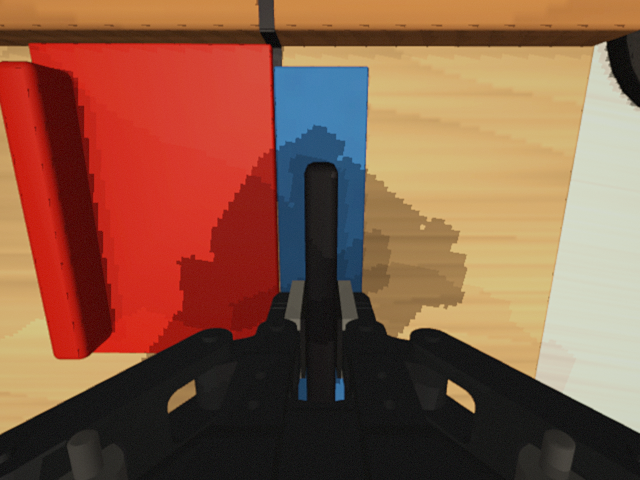

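Run:
```python
from gap import *
p=st(arm.read_tool_pos())
arm.line_to([*xy(.555,p[1]+.0008),.1038],.02,ori=q(YAW-90-.6));arm.pause(.15);print(st(arm.read_tool_pos()).round(4))
im,w=shot("wrist","w11"); gap(im,w); print(w[0][2])
print(arm.read_ft_force(),arm.read_time())
```

```text
[ 0.555  -0.1157]
S 26 slope -0.0066 t at .55,.6,.65 [-0.0959 -0.0963 -0.0966]
R 26 slope -0.0091 t at .55,.6,.65 [-0.0962 -0.0967 -0.0972]
0.10379523144415036
[ 0.5007873  -0.33839679 -1.43148329] 24.3583
```

The gap is now about 0.4 mm and parallel to within 0.003 rad. Releasing.

Run:
```python
from gap import *
arm.line_to([*xy(.555,-.1157),.1033],.02)
arm.move_gripper(0.5); arm.pause(.1)
p=arm.read_tool_pos()
arm.line_to([p[0],p[1],.24],.15); arm.pause(.3)
im,w=shot("wrist","w12"); print(w,arm.read_time(),arm.read_ft_force()); shot("side","s12")
```

```text
(array([ 0.56631939, -0.0220638 ,  0.23941337]), array([-0.70455423, -0.05508126,  0.70536171, -0.05508411])) 26.525 [-0.10999711 -0.31506376 -0.49659306]
```

View pics/w12.png

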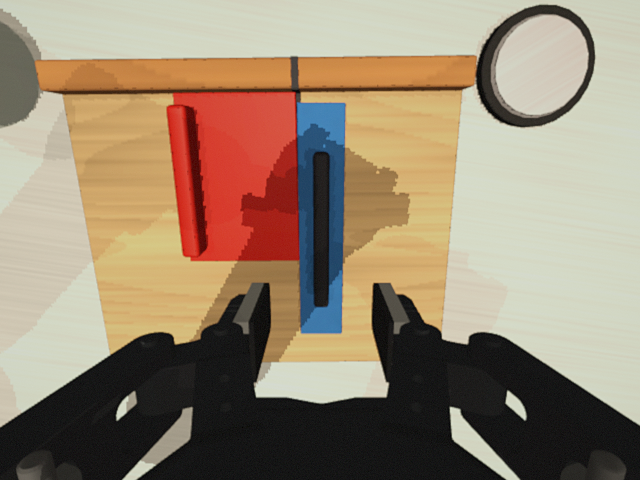

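View pics/s12.png

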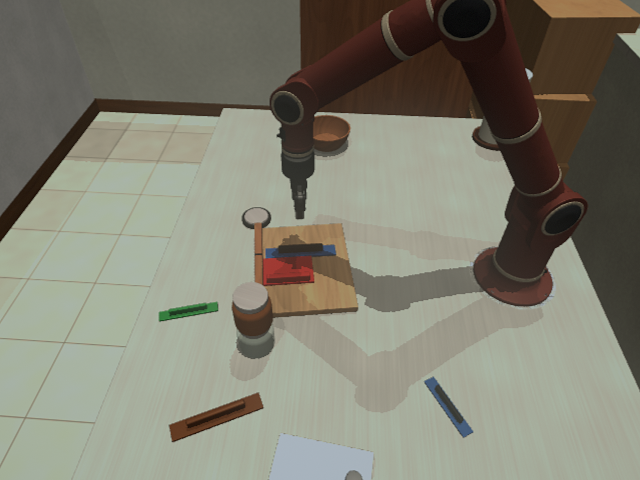

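Both pieces lie on the board. The scraper's end is at the rail (row 92) and the mark meets the blade corner near (296,92). The rule runs beside it from columns 298 to 345. The jars, opener and basket appear where they started. One numeric check before I hand it in.

Run:
```python
from h import *
im=cv2.imread("pics/w12.png").astype(int)
wp=(np.array([ 0.56631939, -0.0220638 ,  0.23941337]), np.array([-0.70455423, -0.05508126,  0.70536171, -0.05508411]))
S=[];R=[];RR=[]
for r in range(108,256,6):
    row=im[r]; red=(row[:,2]>2.5*row[:,1])&(row[:,2]>90); blue=(row[:,0]>1.4*row[:,2])&(row[:,0]>60)
    S.append((np.flatnonzero(red[:340])[-1]+1,r)); b=np.flatnonzero(blue[270:380])+270; R.append((b[0],r)); RR.append((b[-1]+1,r))
for nm,uv in (("blade",S),("rule L",R),("rule R",RR)):
    P=np.array([st(p) for p in onz("wrist",uv,.026,wp)]);k=np.polyfit(P[:,0],P[:,1],1);print(nm,k[0].round(4),np.polyval(k,[.53,.59,.657]).round(4))
# scraper rear edge per column
E=[]
for c in range(210,290,6):
    col=im[:,c]; red=(col[:,2]>2.5*col[:,1])&(col[:,2]>90); E.append((c,np.flatnonzero(red)[-1]+1))
P=np.array([st(p) for p in onz("wrist",E,.026,wp)]);k=np.polyfit(P[:,1],P[:,0],1);print("rear edge slope",k[0].round(4),"-> front s at toe/heel",(np.polyval(k,[-.097,-.007])+.13).round(4))
g=im.max(axis=2)
for r in (65,75,85):
    i=285+np.flatnonzero(g[r,285:305]<80); print("mark",r,i.mean(),st(onz("wrist",[(i.mean()+.5,r)],.042,wp)[0]).round(4))
```

```text
blade -0.0067 [-0.096  -0.0964 -0.0969]
rule L -0.0055 [-0.0966 -0.0969 -0.0972]
rule R -0.0088 [-0.1316 -0.1322 -0.1328]
rear edge slope 0.0001 -> front s at toe/heel [0.657 0.657]
mark 65 294.0 [ 0.6711 -0.0974]
mark 75 294.5 [ 0.6649 -0.0975]
mark 85 294.5 [ 0.6585 -0.0973]
```

Run:
```python
from station import ticket,arm
print(ticket.finish_job(),arm.read_time())
```

```text
the job is handed in; nothing more can be done
the job is handed in; nothing more can be done
```

The cutting line is set up and the job is handed in, at about 26.5 s of the 61 s allowed. No verdict was reported.

- **Scraper:** I gripped it by its bar, laid it left of the line and pushed it lightly against the back-stop (about 6 N) before letting go.
- **Rule:** I used the larger blue one, set it down about 7 mm from the blade edge, slid it sideways until it was flush, squared it up and let go.

The last wrist-camera picture, taken after both were released and the arm had lifted clear, showed:

| Check | Measured | Limit |
|---|---|---|
| Scraper end corners to back-stop | under about 1 mm, end parallel to 0.0001 rad | 3 mm |
| Blade corner to middle of line | about 0.5 mm | 6 mm |
| Gap between rule and blade edge | 0.3–0.6 mm | 3 mm |
| Angle between rule and blade edge | about 0.002 rad | 0.03 rad |

- **Alongside the blade edge:** by the placed positions, the rule covers about 125 of the blade edge's 130 mm.
- **Other objects:** the jars, opener and basket looked unmoved in the final side picture. I checked this by eye and did not measure it.
- **Disagreements:** early hand-picked points in the side view gave the board's angle as 7.8°, against 9.55° from fitted edges in the wrist view. I used 9.55°, and the contact with the back-stop agreed with it. In the final picture the rule's two edges differed by 0.003 rad, which is about pixel noise.

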